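# Release and load the cell welding fixture

## Robot

A 7-joint arm with a two-finger parallel gripper is mounted at the origin on the work surface. World frame = base frame: x ahead of the robot, y to its left, z up, the work surface at z = 0. Lengths are in m, angles in rad, forces in N, time in s.
With the tool pointing down it reaches from about 0.4 to 0.875 m from the base axis. Payload 19.3 kg.
Tool frame: the origin (TCP) lies between the finger pads; the fingertips stand 17 mm ahead of it and the grasp point (between the pads) lies 2 mm behind it; z points along the fingers, y is the line along which they close (so a half turn about z gives the same grasp; the last joint's range is limited). The gripper opens to 85 mm and grips with 20 to 120 N. Pads are 22 mm wide; open, the fingers measure 114 mm over their backs; the gripper's body (76 mm by 85 mm) begins 54 mm behind the grasp point. The pads swing forward as they close: fully open they stand 13 mm farther back than shut.
Start: joints at [-1.333, 0.521, -0.036, 1.599, 0.021, 1.021, -0.113], TCP at [0.189, 0.596, 0.248] pointing down, gripper open.
Joint ranges: [-2.91, 2.91], [-0.3, 2.13], [-1.5, 1.42], [0.17, 2.43], [-1.26, 4.41], [0.16, 1.93], [-2.52, 2.52]. Speed limits (rad/s): [1.89, 1.89, 2.39, 2.39, 3.01, 3.01, 3.01].

## Interface

Orientations are given as [roll, pitch, yaw] about the fixed x, y, z axes, in that order (R = Rz(yaw) Ry(pitch) Rx(roll)).
In Python, from workcell import bot gives the robot as it stands.
- The arm moves only by the shell command python3 -m inch 'ROWS' [FORCE]. ROWS is JSON, a list of rows, each a list of 7 numbers: the shift along the tool's x, y, z in units of 200 mm (1.0 is 200 mm), then the turn, a rotation vector about the tool's x, y, z in units of 90 degrees (1.0 is 90 degrees), then the opening, from 0 (shut) to 1 (fully open). In form: [[x, y, z, rx, ry, rz, grip], ...]. A call has 1 to 20 rows; each row is the pose to reach, as a shift and turn from the pose commanded when the call began, along the tool's axes at that moment; what a row does not reach only later rows make up. A row lasts 1/8 s, in which the tool goes at most 62.5 mm and 10.7 degrees, less where a joint would pass 70% of its speed; a pose out of reach is approached as far as the arm can. A call with a number of a shift or a turn outside -1 to 1 is refused whole. A call with a gripper value outside its range is refused whole. The fingers move at their own pace and stop on an object; FORCE is the grip in N (left out, the last holds). Time passes only in rows, so rows that repeat a pose let the fingers close. It gives the time, the measured TCP pose, the force, the opening and the grip force at its end, in the units of the state.
- bot.observe(): the state, without advancing time (a new reading comes with each control period).
- bot.grab_frame(name): name is "scene" or "top"; returns a dict with "img" (420x560x3 uint8, red, green, blue), "z_map" (420x560 float32, m along the optical axis (not along the pixel's ray), 0 where there is no reading), "vfov" (degrees; the focal length in pixels is half the picture's height over the tangent of half this angle, whatever the lens; pixels are square), "cx", "cy" (the principal point, pixels), "rvec" (rotation vector, rad) and "tvec" (3), from world to camera coordinates, as OpenCV has them. Camera axes: x right, y down, z forward; pixel columns grow to the right and rows downward; lengths in m; the calibration is good to about 2 mm. A picture is of the moment at which its call begins.
- bot.job_done(): hands the job in; it is judged then, once.
The state is a dict: "clock": time; "qpos": joint angles; "qd": joint speeds; "joint_efforts": joint torques, N m; "position": TCP position; "tool_rot": TCP orientation; "force": force on the tool from outside, world axes, zero at the start; "moment": the same for the moment, N m; "grip_width": finger opening in m; "finger_force": force on a finger pad.
Only numpy, scipy, OpenCV 4.12 (cv2) and the standard library are available. Lean on these libraries where they do the work, as an engineer would, in place of code of your own. Each camera call takes 0.05 s, during which the arm holds its last target. There are 200 camera calls.

## Task

First move the red hold board from the yellow hook to the green hook, then lift the yellow cover off the aluminium welding fixture and lay it flat on the middle of the green mat. Then pull every blue battery cell out of the black holder and stand it upright in a bay of the fixture, one cell to a bay and fully down, gripping the thin-walled cells lightly, setting them down softly and never tipping them over. When all are loaded and the board and cover are in place, press the green start button fully in and let go, leaving the multimeter, hammer and tape undisturbed.

Things in the scene. Friction and masses are not known exactly. Their poses are not given: they have to be found in the camera images.
- cell1: Loose battery cell, may be absent: cylinder with blue sleeve and white band, diameter 32, length 140, about 290 g; origin at the centre of its bottom, z to its top. Starts in a holder socket, its top 70 above the holder. Thin can: grip lightly, 20 to 30 N (over 90 N of total finger contact force dents it); lower it slowly (over 40 N against the fixture damages it).
- cell2: Loose battery cell, may be absent: cylinder with blue sleeve and white band, diameter 32, length 140, about 290 g; origin at the centre of its bottom, z to its top. Starts in a holder socket, its top 70 above the holder. Thin can: grip lightly, 20 to 30 N (over 90 N of total finger contact force dents it); lower it slowly (over 40 N against the fixture damages it).
- cell3: Loose battery cell, may be absent: cylinder with blue sleeve and white band, diameter 32, length 140, about 290 g; origin at the centre of its bottom, z to its top. Starts in a holder socket, its top 70 above the holder. Thin can: grip lightly, 20 to 30 N (over 90 N of total finger contact force dents it); lower it slowly (over 40 N against the fixture damages it).
- cell4: Loose battery cell, may be absent: cylinder with blue sleeve and white band, diameter 32, length 140, about 290 g; origin at the centre of its bottom, z to its top. Starts in a holder socket, its top 70 above the holder. Thin can: grip lightly, 20 to 30 N (over 90 N of total finger contact force dents it); lower it slowly (over 40 N against the fixture damages it).
- holder: Black plastic block 224 (its x) x 62 (its y) x 80 high, fixed; origin at the centre of its underside. Four open square sockets 38 wide and 70 deep (socket floor 10 above the table) stand in a row along its x, at x = -81, -27, 27 and 81. Its place changes from start to start.
- fixture: Aluminium welding fixture, a block 224 (its x) x 100 (its y) x 45 high, fixed; origin at the centre of its underside. Four open square bays 46 wide and 40 deep (bay floor 5 above the table) in a row along its x. At the start the cover hides them.
- fixture_hole0 (a point): Centre of the mouth of the fixture's bay at x = -81 mm of the fixture, level with its top face (45 above the table).
- fixture_hole1 (a point): Centre of the mouth of the fixture's bay at x = -27 mm of the fixture, level with its top face (45 above the table).
- fixture_hole2 (a point): Centre of the mouth of the fixture's bay at x = 27 mm of the fixture, level with its top face (45 above the table).
- fixture_hole3 (a point): Centre of the mouth of the fixture's bay at x = 81 mm of the fixture, level with its top face (45 above the table).
- cover: Loose yellow cover board 216 (its x) x 90 (its y) x 6 thick, 220 g, with an upright black knob in the middle, diameter 28, from 6 to 42 above the board's underside. Origin at the centre of its underside. Starts lying on the fixture's top; it may get knocked aside.
- mat: Green mat 250 (its x) x 110 (its y) x 3 thick, fixed on the table; origin at the centre of its underside. The cover is to lie with its centre within 40 of the mat's centre.
- hold_board: Red sign board, 8 thick (its x), 120 g, hanging on the yellow hook. Origin: hanging point, middle of the underside of its top bar (64 wide along y, 12 high). Below the bar a window 40 wide (y) and 50 high, then a panel 70 wide and 80 high, down to 130 below the origin. Above the bar a grip tab 30 wide (y), 10 thick (x), from 12 to 62 above the origin.
- hook_hold_seat (a point): Where the board hangs on the yellow hook: top of the horizontal bar (diameter 8), 55 from the post axis, 204 above the table. Frame as for the green hook.
- hook_park_seat (a point): The same point on the green hook, where the board must hang. The bar runs along the point's x, open end towards -x (the robot); the post (diameter 16, 220 high) stands at x = +55. The bar is level from the post to x = -23, then turns up; its tip is at x = -39, its top 22 above the seat: the board's top bar must clear it.
- start (a joint): Green push button travel, 0 out, 0.006 m fully in; spring, about 5 N at full travel.
- start_top (a point): Centre of the top of the green button (diameter 40, in a yellow collar), 22 above the table, facing up.
- multimeter: Bystander: red multimeter 150 x 75 x 34, lying beyond the work. Leave alone.
- hammer: Bystander: hammer lying beyond the work. Leave alone.
- tape: Bystander: amber roll of tape, diameter 100, 24 high. Leave alone.

How it is judged:
By the outcome, as a careful person would: the job done as asked, in the order asked, and still so for the second after the job is handed in, with the robot touching nothing.
Of cell1, cell2, cell3, cell4 only 2 to 4 are there at a start; the rules pass over those that are not, and their reading is None.
At some moment in a run one of cover may be knocked a few centimetres aside while the robot is not near it.
It also fails if it takes over 210 s, if anything falls off the work surface, if the arm or the gripper's body presses on something with over 40 N, if the wrist force passes 120 N, or if a joint passes its speed limit or range.

## Working session

There is one attempt and no reset: what is moved stays moved. The work goes in short steps, Python scripts to look and compute and a shell command to move; the robot and the scene stay as the last step left them, time stands still between calls to the robot, and variables do not carry over. Pictures are saved under pics/ and viewed, at most 14 in all, crops included, and the job is handed in when it is done.

```bash
mkdir -p pics; ls
cat > h.py <<'E'
import numpy as np, cv2
from workcell import bot
def grab(n,save=None):
    f=bot.grab_frame(n)
    if save: cv2.imwrite('pics/'+save,f['img'][:,:,::-1])
    return f
def pts(f):
    """world xyz for each pixel from depth"""
    z=f['z_map'];h,w=z.shape;F=h/2/np.tan(np.radians(f['vfov'])/2)
    u,v=np.meshgrid(np.arange(w),np.arange(h))
    c=np.stack([(u-f['cx'])/F*z,(v-f['cy'])/F*z,z],-1)
    R=cv2.Rodrigues(np.array(f['rvec'],float))[0]
    return (c-np.array(f['tvec']).ravel())@R
def ray(f,u,v,zp):
    F=f['img'].shape[0]/2/np.tan(np.radians(f['vfov'])/2)
    R=cv2.Rodrigues(np.array(f['rvec'],float))[0];t=np.array(f['tvec']).ravel()
    d=np.array([(u-f['cx'])/F,(v-f['cy'])/F,1])@R;o=-t@R
    return o+d*(zp-o[2])/d[2]
E
python3 - <<'E'
from h import *
for n in('scene','top'):
    f=grab(n,n+'0.png');print(n,f['vfov'],f['cx'],f['cy'],-np.array(f['tvec']).ravel()@cv2.Rodrigues(np.array(f['rvec'],float))[0],(f['z_map']==0).mean())
s=bot.observe();print(s)
E
```

```text
pics
scene 47.45222895756473 283.81243087063666 215.11587048064754 [ 0.99667594 -0.4433178   1.05982059] 0.004077380952380952
top 52.651152184413974 288.46501415569423 213.97268968404705 [0.42569275 0.04509391 1.25165228] 0.003979591836734694
{'clock': 0.1, 'qpos': array([-1.33318849,  0.52199384, -0.03633732,  1.59990774,  0.02120548,
        1.02110931, -0.11278762]), 'qd': array([ 1.54392119e-03, -2.08492169e-03,  2.68008561e-03, -1.17072693e-03,
       -9.91613051e-04,  1.47694609e-03, -8.20390743e-05]), 'joint_efforts': array([ 2.48667013e-03, -9.28478694e+01,  1.98355839e+00, -3.70540059e+01,
        1.81476620e-02,  5.13582389e-03,  6.52915929e-06]), 'position': array([0.18930054, 0.59535966, 0.24777409]), 'tool_rot': array([-3.14056201e+00,  7.11603174e-05,  2.83379692e+00]), 'force': array([-0.0924758 , -0.03938828,  0.11887519]), 'moment': array([-0.00827041,  0.00285618,  0.04134249]), 'finger_force': 0.0, 'grip_width': 0.08570366181973366}
```

View pics/scene0.png

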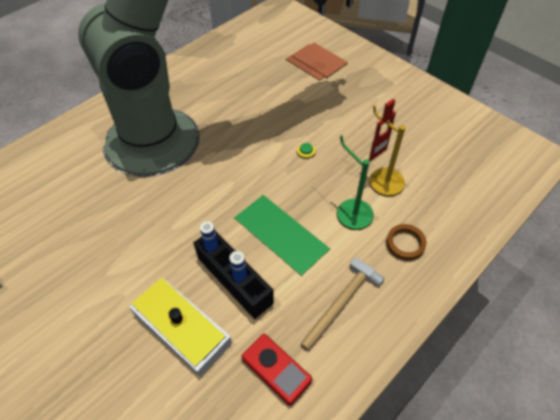

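View pics/top0.png

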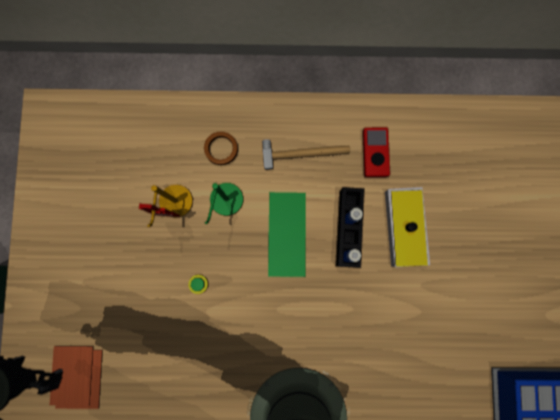

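The scene holds two cells (scene px (208,237) and (238,268)), the yellow hook and board at (385,130), the green hook at (355,180) and the cover at (178,320). Next I measure them.

```bash
cat > meas.py <<'E'
from h import *
def rect(P): 
    r=cv2.minAreaRect((P[:,:2]*1000).astype(np.float32)); return np.round(r[0],1),np.round(r[1],1),round(r[2],1)
def hsv(f): return cv2.cvtColor(f['img'],cv2.COLOR_RGB2HSV)
def sel(f,lo,hi,z0,z1,box=None):
    H=hsv(f);P=pts(f);m=cv2.inRange(H,lo,hi)>0
    m&=(P[...,2]>z0)&(P[...,2]<z1)&(P[...,0]>.3)
    if box: m&=(P[...,0]>box[0])&(P[...,0]<box[1])&(P[...,1]>box[2])&(P[...,1]<box[3])
    return P[m],np.argwhere(m)
E
python3 - <<'E'
from meas import *
for n in('top','scene'):
    f=grab(n);print(n)
    def show(name,Q):
        P=Q[0]
        if len(P)<5: print(name,len(P));return
        print(name,len(P),P.mean(0).round(4),*rect(P),'z',np.percentile(P[:,2],[5,50,95]).round(4))
    show('cover',sel(f,(24,120,120),(34,255,255),.04,.07,(.3,.9,-.6,0)))
    show('knob',sel(f,(0,0,0),(180,255,70),.075,.12,(.3,.9,-.45,-.25)))
    show('holder',sel(f,(0,0,0),(180,255,60),.07,.09,(.3,.9,-.25,0)))
    show('mat',sel(f,(45,100,50),(85,255,255),-.01,.015,(.3,.9,-.1,.15)))
    show('btn',sel(f,(45,100,50),(85,255,255),.01,.04,(.3,.55,.15,.4)))
    show('celltops',sel(f,(0,0,120),(180,90,255),.135,.165,(.3,.9,-.25,0)))
    P,_=sel(f,(0,0,120),(180,90,255),.135,.165,(.3,.9,-.25,0))
    for k in (0,1):
        c=P[P[:,0]<.53] if k==0 else P[P[:,0]>=.53]
        if len(c): print('  cell',len(c),c.mean(0).round(4),rect(c))
    show('gpost',sel(f,(45,60,20),(85,255,255),.12,.185,(.4,.8,.05,.35)))
    g=sel(f,(45,60,20),(85,255,255),.185,.25,(.4,.8,.05,.35));show('gbar',g)
    y=sel(f,(18,100,50),(34,255,255),.185,.25,(.4,.8,.2,.5));show('ybar',y)
    show('ypost',sel(f,(18,100,50),(34,255,255),.05,.17,(.4,.8,.2,.5)))
    r1=sel(f,(0,120,40),(8,255,255),.05,.3,(.4,.8,.1,.5));show('board',r1)
    for nm,q in(('g',g),('y',y),('r',r1)):
        P=q[0]; print(nm); 
        o=P[np.argsort(P[:,2])][::max(1,len(P)//12)]; print(o.round(3).tolist())
E
```

```text
top
cover 2206 [ 0.5348 -0.3086  0.0507] [ 536.1 -310.2] [214.3  92.8] 2.6 z [0.0466 0.0507 0.0544]
knob 67 [ 0.5354 -0.3063  0.086 ] [ 534.9 -307.1] [20.  23.8] 0.9 z [0.0809 0.086  0.0898]
holder 939 [ 0.5308 -0.1355  0.0793] [ 533. -139.] [ 60.9 220.1] 86.9 z [0.0742 0.0795 0.0836]
mat 3132 [0.515  0.0385 0.0027] [517.6  39.1] [248.3 109.6] 0.3 z [-0.0014  0.0027  0.0067]
btn 134 [0.3691 0.2932 0.0216] [369.3 293.2] [33.  35.9] 46.8 z [0.018  0.0219 0.0255]
celltops 201 [ 0.5056 -0.139   0.1506] [ 507.8 -139.8] [ 29.4 136. ] 86.9 z [0.1472 0.1505 0.1541]
  cell 103 [ 0.4529 -0.1366  0.1507] (array([ 453.2, -136.9]), array([27.3, 27.8]), 47.7)
  cell 98 [ 0.561  -0.1414  0.1505] (array([ 561.1, -141.8]), array([27.9, 27.3]), 19.6)
gpost 31 [0.6159 0.2149 0.1517] [617.2 215.3] [ 7.3 15.4] 52.1 z [0.1268 0.1534 0.1812]
gbar 136 [0.5864 0.2241 0.2069] [574.9 228. ] [ 11.4 101.3] 76.3 z [0.1977 0.2039 0.2224]
ybar 165 [0.5748 0.3587 0.2087] [571.6 295.9] [104.6 170.5] 2.6 z [0.1979 0.2048 0.2233]
ypost 49 [0.6088 0.3645 0.1121] [575.6 363.9] [50.7 71. ] 55.5 z [0.0568 0.1142 0.1647]
bo
[... 2370 characters left out ...]
.21, 0.208], [0.621, 0.208, 0.212], [0.527, 0.234, 0.217], [0.614, 0.219, 0.219], [0.527, 0.234, 0.221]]
y
[[0.616, 0.362, 0.185], [0.619, 0.361, 0.191], [0.616, 0.362, 0.198], [0.592, 0.365, 0.2], [0.588, 0.365, 0.201], [0.604, 0.36, 0.203], [0.566, 0.369, 0.204], [0.613, 0.359, 0.206], [0.518, 0.371, 0.209], [0.613, 0.361, 0.215], [0.608, 0.371, 0.218], [0.607, 0.367, 0.22], [0.519, 0.375, 0.224]]
r
[[0.56, 0.346, 0.082], [0.563, 0.352, 0.095], [0.563, 0.368, 0.13], [0.565, 0.394, 0.139], [0.561, 0.365, 0.15], [0.565, 0.376, 0.155], [0.561, 0.341, 0.181], [0.561, 0.346, 0.206], [0.563, 0.394, 0.216], [0.564, 0.361, 0.229], [0.56, 0.357, 0.245], [0.558, 0.386, 0.261], [0.561, 0.376, 0.269]]
```

Run:
```python
import cv2
a=cv2.imread('pics/scene0.png')[85:225,300:440];b=cv2.imread('pics/top0.png')[170:240,125:255]
a=cv2.resize(a,(560,560),interpolation=cv2.INTER_CUBIC);cv2.imwrite('pics/s1.png',a)
cv2.imwrite('pics/t1.png',cv2.resize(b,(780,420),interpolation=cv2.INTER_CUBIC))
```

```text
(no output)
```

View pics/s1.png

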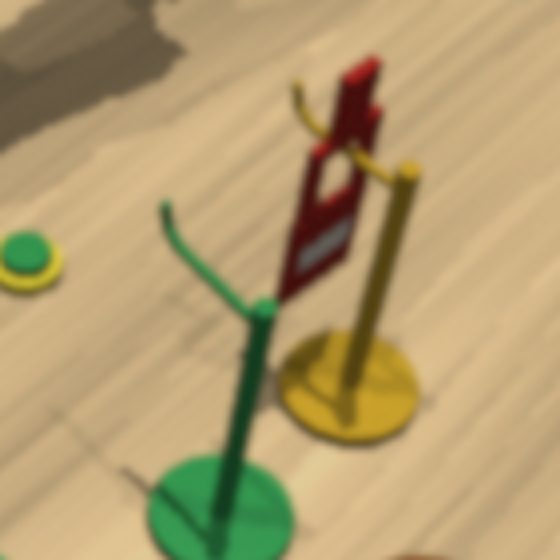

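View pics/t1.png

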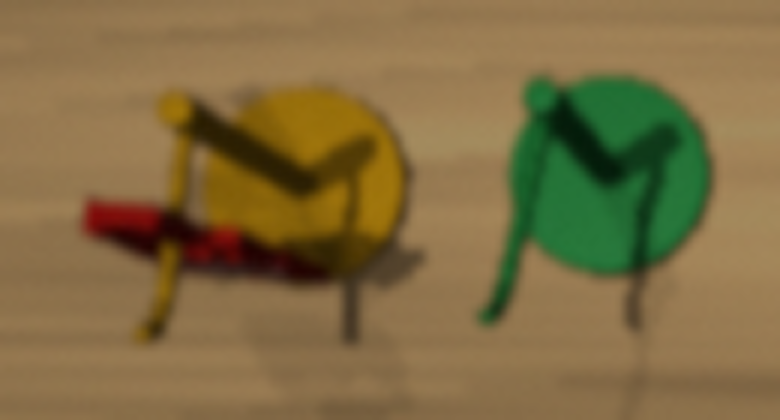

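The crops show the board on the level part of the yellow bar. Both bars turn up towards the robot, with the posts on the far side (in top0, yellow at about (155,187), green at about (215,186)). Next I refine the hook lines and the tab.

```bash
cat >> meas.py <<'E'
from scipy.spatial.transform import Rotation as Ro
def to(x,y,z,yaw,cur=None):
    """row to reach world pose, tool down, yaw deg of tool x"""
    s=bot.observe();R0=Ro.from_euler('xyz',s['tool_rot'])
    d=R0.inv().apply(np.array([x,y,z])-s['position'])/.2
    R1=Ro.from_euler('xyz',[np.pi,0,np.radians(yaw)])
    r=(R0.inv()*R1).as_rotvec()/(np.pi/2)
    return np.r_[d,r].round(4).tolist()
E
python3 - <<'E'
from meas import *
for n in('top','scene'):
    f=grab(n);print(n)
    for nm,lo,hi,bx in(('g',(45,60,20),(85,255,255),(.4,.7,.15,.29)),('y',(18,130,50),(32,255,255),(.4,.7,.32,.42))):
        P,ij=sel(f,lo,hi,.192,.214,bx)
        Q=np.array([ray(f,j,i,.2) for i,j in ij])
        Q=Q[(Q[:,0]<.598)&(Q[:,0]>.535)]
        a=np.polyfit(Q[:,0],Q[:,1],1);t,_=sel(f,lo,hi,.215,.24,bx)
        T=t[t[:,0]>.58];U=t[t[:,0]<.56]
        print(nm,len(Q),'yaw',np.degrees(np.arctan(a[0])).round(1),'y@.565',np.polyval(a,.565).round(4),'posttop',T.mean(0).round(4),'tip',U.mean(0).round(4) if len(U) else 0, U[:,0].min() if len(U) else 0)
    P,_=sel(f,(0,120,40),(8,255,255),.05,.3,(.4,.8,.3,.45))
    for a,b in((.225,.3),(.255,.3),(.195,.222),(.07,.15)):
        p=P[(P[:,2]>a)&(P[:,2]<b)]
        if len(p)>4:print('board',a,len(p),p.mean(0).round(4),'ymm',p[:,1].min().round(4),p[:,1].max().round(4),'slope',np.degrees(np.polyfit(p[:,1],p[:,0],1)[0]).round(1), 'ztop',np.percentile(p[:,2],95).round(3))
E
```

```text
top
g 71 yaw -11.3 y@.565 0.2296 posttop [0.6181 0.2179 0.2189] tip [0.5282 0.2353 0.2242] 0.5248539754150903
y 65 yaw -3.9 y@.565 0.3713 posttop [0.612  0.3684 0.2187] tip [0.5192 0.3744 0.2234] 0.515677212906253
board 0.225 65 [0.5598 0.3719 0.2594] ymm 0.3574 0.3865 slope 2.2 ztop 0.267
board 0.255 51 [0.5605 0.3719 0.2645] ymm 0.3574 0.3865 slope 2.8 ztop 0.267
board 0.195 39 [0.5592 0.3649 0.2121] ymm 0.341 0.4029 slope 2.5 ztop 0.218
board 0.07 37 [0.5577 0.3657 0.1248] ymm 0.3377 0.396 slope 3.8 ztop 0.147
scene
g 50 yaw -12.1 y@.565 0.2281 posttop [0.619  0.2149 0.2187] tip [0.5281 0.2324 0.2214] 0.5261429430903369
y 40 yaw -4.5 y@.565 0.3706 posttop [0.6105 0.3647 0.2191] tip [0.5225 0.3702 0.2217] 0.5144466041443403
board 0.225 125 [0.5628 0.3664 0.2497] ymm 0.352 0.3849 slope 2.1 ztop 0.266
board 0.255 56 [0.5618 0.3678 0.2629] ymm 0.352 0.3831 slope -1.1 ztop 0.267
board 0.195 81 [0.5621 0.3645 0.2108] ymm 0.3361 0.3998 slope 5.0 ztop 0.219
board 0.07 152 [0.5629 0.3607 0.1197] ymm 0.3324 0.3985 slope 4.1 ztop 0.147
```

```bash
python3 -c "
from meas import *
print(to(.561,.370,.33,86))"
```

```text
[-2.1126, -0.5118, -0.4092, -0.0002, 0.0002, 0.8485]
```

```bash
python3 -m inch '[[-0.1,-0.02,-0.15,0,0,0.1,1],[-0.3,-0.08,-0.3,0,0,0.2,0.8],[-0.5,-0.12,-0.41,0,0,0.3,0.7],[-0.7,-0.18,-0.41,0,0,0.4,0.6],[-0.9,-0.24,-0.41,0,0,0.5,0.5],[-1,-0.25,-0.41,0,0,0.6,0.5],[-1,-0.25,-0.41,0,0,0.7,0.5],[-1,-0.25,-0.41,0,0,0.8,0.5],[-1,-0.25,-0.41,0,0,0.8485,0.5],[-1,-0.25,-0.41,0,0,0.8485,0.5],[-1,-0.25,-0.41,0,0,0.8485,0.5]]' 40; python3 -c "
from meas import *
print(bot.observe()['qpos'].round(2),to(.561,.370,.33,86))"
```

```text
clock: 1.68
position: [0.3647, 0.4874, 0.3302]
tool_rot: [-3.142, 0.0, 1.503]
force: [-0.2, -0.1, -0.5]
grip_width: 0.0425
finger_force: 0.0
[-1.24  0.44  0.32  1.56 -0.14  1.17 -0.97] [-0.5189, 1.0188, 0.0012, -0.0001, 0.0001, 0.0012]
```

```bash
python3 -m inch '[[-0.1,0.2,0,0,0,0,0.5],[-0.2,0.4,0,0,0,0,0.5],[-0.3,0.6,0,0,0,0,0.5],[-0.4,0.8,0,0,0,0,0.5],[-0.5,0.95,0,0,0,0,0.5],[-0.519,1,0,0,0,0,0.5],[-0.519,1,0,0,0,0,0.5],[-0.519,1,0,0,0,0,0.5],[-0.519,1,0,0,0,0,0.5]]'; python3 -c "
from meas import *
print(to(.561,.370,.248,86))"
```

```text
clock: 2.8
position: [0.5563, 0.3708, 0.3304]
tool_rot: [-3.141, -0.0, 1.503]
force: [-0.4, 0.2, -0.6]
grip_width: 0.0425
finger_force: 0.0
[-0.0024, 0.0239, 0.4119, -0.0001, -0.0002, 0.001]
```

```bash
python3 -m inch '[[0,0.024,0.1,0,0,0,0.5],[0,0.024,0.2,0,0,0,0.5],[0,0.024,0.3,0,0,0,0.5],[0,0.024,0.36,0,0,0,0.5],[0,0.024,0.4,0,0,0,0.5],[0,0.024,0.41,0,0,0,0.5],[0,0.024,0.41,0,0,0,0.5],[0,0.024,0.41,0,0,0,0.3],[0,0.024,0.41,0,0,0,0.2],[0,0.024,0.41,0,0,0,0.1],[0,0.024,0.41,0,0,0,0.05],[0,0.024,0.41,0,0,0,0],[0,0.024,0.41,0,0,0,0],[0,0.024,0.41,0,0,0,0],[0,0.024,0.41,0,0,0,0]]' 40
```

```text
clock: 4.68
position: [0.562, 0.3696, 0.2485]
tool_rot: [3.141, -0.0, 1.501]
force: [-0.3, 0.9, 6.4]
grip_width: 0.0096
finger_force: 40.0
```

```bash
python3 -m inch '[[0,0,-0.03,0,0,0,0],[0,0,-0.06,0,0,0,0],[0,0,-0.1,0,0,0,0],[0,0,-0.14,0,0,0,0],[0,0,-0.16,0,0,0,0],[0,0,-0.16,0,0,0,0],[0,0,-0.16,0,0,0,0]]'
python3 - <<'E'
from meas import *
f=grab('scene','s2.png')
cv2.imwrite('pics/s2.png',cv2.resize(cv2.imread('pics/s2.png')[60:230,290:460],(560,560),interpolation=cv2.INTER_CUBIC))
P,_=sel(f,(0,120,40),(8,255,255),.05,.35,(.4,.8,.3,.45));print(P[:,2].min(),P[:,2].max(),rect(P))
print(to(.562-.07,.3695+.005,.2805,86))
E
```

```text
clock: 5.55
position: [0.5618, 0.3695, 0.28]
tool_rot: [-3.141, 0.0, 1.501]
force: [0.4, 0.8, -0.9]
grip_width: 0.0092
finger_force: 39.2
0.11451250917676765 0.29869856077854434 (array([568.1, 365.2]), array([67.1, 23.6]), 76.2)
[0.0007, -0.3497, -0.0024, -0.0002, 0.0002, 0.0]
```

View pics/s2.png

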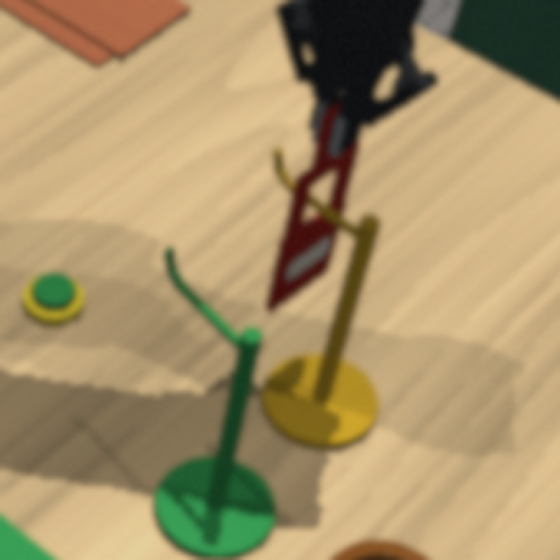

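The board is held with the yellow bar inside its window (crop (310,200)). I retreat past the tip.

```bash
python3 -m inch '[[0,-0.04,0,0,0,0,0],[0,-0.08,0,0,0,0,0],[0,-0.12,0,0,0,0,0],[0,-0.16,0,0,0,0,0],[0,-0.2,0,0,0,0,0],[0,-0.25,0,0,0,0,0],[0,-0.3,0,0,0,0,0],[0,-0.36,0,0,0,0,0],[0,-0.4,0,0,0,0,0],[0,-0.4,0,0,0,0,0],[0,-0.4,0,0,0,0,0]]'
python3 - <<'E'
from meas import *
f=grab('scene')
P,_=sel(f,(0,120,40),(8,255,255),.05,.35,(.4,.8,.3,.45));print(P[:,2].min(),P[:,2].max(),rect(P),bot.observe()['position'])
for a,b in((.1,.13),(.13,.16),(.16,.19),(.19,.22),(.22,.25),(.25,.28)):
    p=P[(P[:,2]>a)&(P[:,2]<b)]
    if len(p)>4: print(len(p),p.mean(0).round(4),(p[:,1].min(),p[:,1].max()))
print(to(.496,.242,.281,78.5))
E
```

```text
clock: 6.98
position: [0.4823, 0.3751, 0.2804]
tool_rot: [3.141, -0.0, 1.501]
force: [-0.2, -0.4, -1.1]
grip_width: 0.0094
finger_force: 39.2
0.11383261816540854 0.3098498591223103 (array([489.2, 370.2]), array([66.5, 24.5]), 78.3) [0.48240262 0.37495409 0.28029471]
57 [0.486  0.3695 0.1226] (np.float64(0.34079985219055237), np.float64(0.4022948505746595))
27 [0.4845 0.353  0.144 ] (np.float64(0.337112852962326), np.float64(0.399675593023923))
128 [0.4855 0.3719 0.1749] (np.float64(0.3388945033606272), np.float64(0.4038206044659888))
42 [0.4855 0.3686 0.2026] (np.float64(0.33934954924606553), np.float64(0.40334236754361413))
81 [0.4856 0.3722 0.2378] (np.float64(0.3404089573212708), np.float64(0.4052709948704518))
38 [0.4876 0.3649 0.2623] (np.float64(0.3462797726358449), np.float64(0.3833634452617226))
[-0.6584, 0.1145, -0.0034, 0.0001, 0.0001, 0.0831]
```

```bash
python3 -m inch '[[-0.08,-0.03,0,0,0,0,0],[-0.18,-0.02,0,0,0,0.02,0],[-0.28,0,0,0,0,0.04,0],[-0.38,0.02,0,0,0,0.06,0],[-0.48,0.04,0,0,0,0.083,0],[-0.56,0.07,0,0,0,0.083,0],[-0.62,0.1,0,0,0,0.083,0],[-0.658,0.114,-0.003,0,0,0.083,0],[-0.658,0.114,-0.003,0,0,0.083,0],[-0.658,0.114,-0.003,0,0,0.083,0],[-0.658,0.114,-0.003,0,0,0.083,0]]'
python3 - <<'E'
from meas import *
print(bot.observe()['position'])
for n in('top','scene'):
    f=grab(n)
    P,_=sel(f,(0,120,40),(8,255,255),.05,.35,(.4,.8,.1,.35));print(n,P.mean(0),rect(P))
    g,_=sel(f,(45,60,20),(85,255,255),.215,.25,(.4,.58,.15,.29));print('tip',g.mean(0) if len(g) else 0)
print(to(.565,.228,.280,78.5))
E
```

```text
clock: 8.4
position: [0.4955, 0.2428, 0.2808]
tool_rot: [-3.141, -0.0, 1.371]
force: [-0.2, 0.2, -1.6]
grip_width: 0.0096
finger_force: 39.2
[0.49545275 0.24275395 0.2808326 ]
top [0.49145194 0.22032146 0.21680407] (array([493.1, 226.8]), array([32. ,  5.6]), 79.6)
tip [0.52858243 0.23505719 0.2226765 ]
scene [0.49823033 0.23605285 0.19517185] (array([484.7, 248.7]), array([60.8, 64.1]), 56.5)
tip [0.52909587 0.2329132  0.22000777]
[-0.0025, 0.3552, 0.0041, -0.0001, 0.0, 0.0007]
```

```bash
python3 -m inch '[[0,0.04,0,0,0,0,0],[0,0.08,0,0,0,0,0],[0,0.12,0,0,0,0,0],[0,0.17,0,0,0,0,0],[0,0.22,0,0,0,0,0],[0,0.27,0,0,0,0,0],[0,0.32,0,0,0,0,0],[0,0.355,0.004,0,0,0,0],[0,0.355,0.004,0,0,0,0],[0,0.355,0.004,0,0,0,0]]'; python3 -m inch '[[0,0,0.04,0,0,0,0],[0,0,0.08,0,0,0,0],[0,0,0.12,0,0,0,0],[0,0,0.14,0,0,0,0],[0,0,0.15,0,0,0,0],[0,0,0.155,0,0,0,0],[0,0,0.155,0,0,0,0]]'
```

```text
clock: 9.75
position: [0.565, 0.2282, 0.2801]
tool_rot: [-3.141, 0.0, 1.371]
force: [-0.2, 0.3, -0.8]
grip_width: 0.0094
finger_force: 39.2
clock: 10.62
position: [0.5652, 0.2281, 0.2492]
tool_rot: [3.141, -0.0, 1.371]
force: [0.0, -0.1, -1.2]
grip_width: 0.0096
finger_force: 39.2
```

```bash
python3 -m inch '[[0,0,0.004,0,0,0,0],[0,0,0.008,0,0,0,0],[0,0,0.012,0,0,0,0],[0,0,0.012,0,0,0,0]]'
```

```text
clock: 11.12
position: [0.5656, 0.2282, 0.2481]
tool_rot: [3.141, -0.001, 1.37]
force: [-4.2, -2.1, 18.5]
grip_width: 0.0098
finger_force: 42.2
```

Seated. I open the gripper gently and rise.

```bash
python3 -m inch '[[0,0,-0.006,0,0,0,0],[0,0,-0.006,0,0,0,0.1],[0,0,-0.006,0,0,0,0.2],[0,0,-0.006,0,0,0,0.3],[0,0,-0.006,0,0,0,0.4],[0,0,-0.006,0,0,0,0.45],[0,0,-0.006,0,0,0,0.45],[0,0,-0.006,0,0,0,0.45],[0,0,-0.1,0,0,0,0.45],[0,0,-0.2,0,0,0,0.45],[0,0,-0.3,0,0,0,0.45],[0,0,-0.4,0,0,0,0.45],[0,0,-0.5,0,0,0,0.45],[0,0,-0.5,0,0,0,0.45]]' 40
python3 - <<'E'
from meas import *
f=grab('scene','s3.png')
P,_=sel(f,(0,120,40),(8,255,255),.05,.35,(.4,.8,.1,.35));print(P.mean(0),P[:,2].min(),P[:,2].max(),rect(P))
c,_=sel(f,(24,120,120),(34,255,255),.04,.07,(.3,.9,-.6,0));print('cover',rect(c))
f=grab('top');c,_=sel(f,(24,120,120),(34,255,255),.04,.07,(.3,.9,-.6,0));print('cover',rect(c))
E
```

```text
clock: 12.88
position: [0.5657, 0.2282, 0.3479]
tool_rot: [3.14, -0.001, 1.371]
force: [-0.7, 0.4, -0.2]
grip_width: 0.0384
finger_force: 0.0
[0.5685671  0.2218868  0.17782976] 0.07970537120460319 0.26845743859935556 (array([567.5, 225.5]), array([72.6, 11. ]), 81.5)
cover (array([ 534.5, -310.7]), array([217.6,  88.3]), 2.2)
cover (array([ 536.4, -309.1]), array([214.9,  92. ]), 2.2)
```

View pics/s3.png

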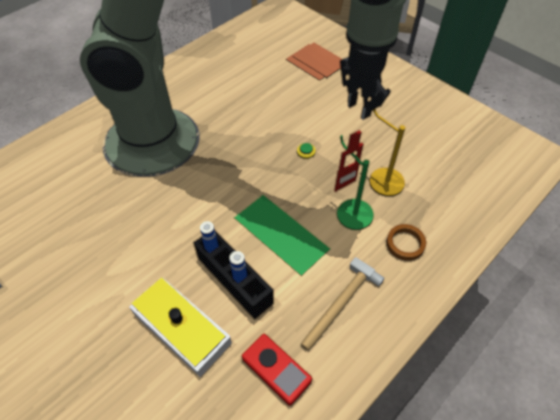

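The board hangs on the green hook (around (350,160)). Next, the cover.

```bash
python3 -c "
from meas import *
print(to(.5355,-.310,.25,92.3))"
```

```text
[-2.6661, 0.3904, 0.4815, -0.0002, 0.0001, -0.153]
```

```bash
python3 -m inch '[[-0.12,0.01,0,0,0,0,0.6],[-0.32,0.03,0,0,0,-0.05,0.6],[-0.55,0.07,0,0,0,-0.1,0.6],[-0.78,0.1,0,0,0,-0.153,0.6],[-1,0.13,0,0,0,-0.153,0.6],[-1,0.13,0,0,0,-0.153,0.6],[-1,0.13,0,0,0,-0.153,0.6]]' 30; python3 -m inch '[[-0.15,0.03,0,0,0,0,0.6],[-0.4,0.03,0,0,0,0,0.6],[-0.65,0.03,0,0,0,0,0.6],[-0.88,0.03,0.1,0,0,0,0.6],[-1,0.03,0.2,0,0,0,0.6],[-1,0.03,0.2,0,0,0,0.6],[-1,0.03,0.2,0,0,0,0.6]]'; python3 -c "
from meas import *
print(to(.5355,-.310,.25,92.3))"
```

```text
clock: 13.85
position: [0.5506, 0.0269, 0.3463]
tool_rot: [-3.141, -0.0, 1.61]
force: [0.2, -0.0, -0.2]
grip_width: 0.0512
finger_force: 0.0
clock: 14.72
position: [0.5653, -0.1713, 0.3068]
tool_rot: [-3.142, -0.0, 1.612]
force: [-0.3, 0.3, 0.1]
grip_width: 0.0515
finger_force: 0.0
[-0.6869, -0.178, 0.2839, -0.0, -0.0003, 0.001]
```

```bash
python3 -m inch '[[-0.1,-0.03,0.03,0,0,0,0.6],[-0.25,-0.08,0.06,0,0,0,0.6],[-0.4,-0.12,0.1,0,0,0,0.6],[-0.55,-0.15,0.2,0,0,0,0.6],[-0.65,-0.17,0.25,0,0,0,0.6],[-0.687,-0.178,0.284,0,0,0,0.6],[-0.687,-0.178,0.284,0,0,0,0.6],[-0.687,-0.178,0.284,0,0,0,0.6]]'; python3 -c "
from meas import *
for n in('top','scene'):
  f=grab(n);c,_=sel(f,(24,120,120),(34,255,255),.04,.07,(.3,.9,-.6,0));print(n,rect(c))
print(to(.5355,-.310,.074,92.3))"
```

```text
clock: 15.72
position: [0.5356, -0.3102, 0.2505]
tool_rot: [3.141, -0.0, 1.612]
force: [-0.9, -0.2, 0.4]
grip_width: 0.0512
finger_force: 0.0
top (array([ 536.8, -308.5]), array([213.7,  87.3]), 3.1)
scene (array([ 535.2, -310.1]), array([216.1,  89.1]), 2.3)
[0.0025, -0.0001, 0.882, 0.0005, -0.0, 0.0008]
```

```bash
python3 -m inch '[[0,0,0.15,0,0,0,0.6],[0,0,0.35,0,0,0,0.6],[0,0,0.55,0,0,0,0.6],[0,0,0.7,0,0,0,0.6],[0,0,0.8,0,0,0,0.6],[0,0,0.86,0,0,0,0.6],[0,0,0.882,0,0,0,0.6],[0,0,0.882,0,0,0,0.6],[0,0,0.882,0,0,0,0.45],[0,0,0.882,0,0,0,0.35],[0,0,0.882,0,0,0,0.3],[0,0,0.882,0,0,0,0.2],[0,0,0.882,0,0,0,0.1],[0,0,0.882,0,0,0,0.1],[0,0,0.882,0,0,0,0.1]]' 40; python3 -m inch '[[0,0,-0.05,0,0,0,0.1],[0,0,-0.1,0,0,0,0.1],[0,0,-0.2,0,0,0,0.1],[0,0,-0.35,0,0,0,0.1],[0,0,-0.5,0,0,0,0.1],[0,0,-0.65,0,0,0,0.1],[0,0,-0.75,0,0,0,0.1],[0,0,-0.8,0,0,0,0.1],[0,0,-0.8,0,0,0,0.1]]';python3 -c "
from meas import *
print(to(.517,.038,.234,90))"
```

```text
clock: 17.7
position: [0.5351, -0.3115, 0.0742]
tool_rot: [3.141, 0.0, 1.611]
force: [-1.0, 1.1, 7.5]
grip_width: 0.0268
finger_force: 39.0
clock: 18.82
position: [0.5349, -0.3114, 0.2342]
tool_rot: [3.141, 0.0, 1.611]
force: [-0.5, 0.9, -3.4]
grip_width: 0.0268
finger_force: 39.6
[1.7492, -0.0195, 0.0004, 0.0006, 0.0002, 0.0256]
```

```bash
python3 -m inch '[[0.08,0,0,0,0,0,0.1],[0.2,0,0,0,0,0,0.1],[0.35,0,0,0,0,0,0.1],[0.5,0,0,0,0,0,0.1],[0.65,0,0,0,0,0,0.1],[0.8,0,0,0,0,0,0.1],[0.92,0,0,0,0,0,0.1],[1,0,0,0,0,0,0.1],[1,0,0,0,0,0,0.1]]'; python3 -m inch '[[0.1,0,0,0,0,0.01,0.1],[0.25,0,0,0,0,0.02,0.1],[0.4,-0.01,0,0,0,0.025,0.1],[0.55,-0.015,0,0,0,0.025,0.1],[0.67,-0.0195,0,0,0,0.025,0.1],[0.74,-0.0195,0,0,0,0.025,0.1],[0.749,-0.0195,0,0,0,0.025,0.1],[0.749,-0.0195,0,0,0,0.025,0.1]]';python3 -c "
from meas import *
print(to(.517,.038,.034,90))
for n in('top','scene'):
  f=grab(n);c,_=sel(f,(24,120,120),(34,255,255),.17,.25,(.3,.7,-.1,.15));print(n,c.mean(0),rect(c))"
```

```text
clock: 19.95
position: [0.5267, -0.1102, 0.2332]
tool_rot: [-3.141, -0.0, 1.613]
force: [-0.3, -1.1, -2.6]
grip_width: 0.0268
finger_force: 39.7
clock: 20.95
position: [0.5171, 0.037, 0.2335]
tool_rot: [3.141, 0.0, 1.571]
force: [-0.0, -1.1, -1.9]
grip_width: 0.0271
finger_force: 39.7
[0.0056, -0.0004, 0.9977, 0.0001, 0.0003, -0.0001]
top [nan nan nan] (array([0., 0.]), array([0., 0.]), 0.0)
scene [0.5331394  0.02927629 0.20974794] (array([518.2,  35.1]), array([217.3,  92. ]), 1.0)<string>:5: RuntimeWarning: Mean of empty slice.
  ret = um.true_divide(
```

```bash
python3 -m inch '[[0,0,0.1,0,0,0,0.1],[0,0,0.25,0,0,0,0.1],[0,0,0.4,0,0,0,0.1],[0,0,0.55,0,0,0,0.1],[0,0,0.7,0,0,0,0.1],[0,0,0.82,0,0,0,0.1],[0,0,0.9,0,0,0,0.1],[0,0,0.94,0,0,0,0.1],[0,0,0.97,0,0,0,0.1],[0,0,0.985,0,0,0,0.1],[0,0,0.99,0,0,0,0.1],[0,0,0.995,0,0,0,0.1],[0,0,1,0,0,0,0.1],[0,0,1,0,0,0,0.1]]'
```

```text
clock: 22.8
position: [0.517, 0.038, 0.0335]
tool_rot: [3.141, 0.0, 1.572]
force: [0.5, 0.2, -2.9]
grip_width: 0.0272
finger_force: 39.8
```

```bash
python3 -m inch '[[0,0,0.003,0,0,0,0.1],[0,0,0.006,0,0,0,0.1],[0,0,0.008,0,0,0,0.1],[0,0,0.008,0,0,0,0.1]]'
```

```text
clock: 23.3
position: [0.517, 0.038, 0.0321]
tool_rot: [3.142, -0.0, 1.572]
force: [-2.1, 0.7, 5.0]
grip_width: 0.0265
finger_force: 40.6
```

Contact made. I release, rise and look.

```bash
python3 -m inch '[[0,0,0,0,0,0,0.35],[0,0,0,0,0,0,0.45],[0,0,0,0,0,0,0.6],[0,0,0,0,0,0,0.6],[0,0,0,0,0,0,0.6],[0,0,-0.15,0,0,0,0.6],[0,0,-0.35,0,0,0,0.6],[0,0,-0.6,0,0,0,0.6],[0,0,-0.8,0,0,0,0.6],[0,0,-1,0,0,0,0.6],[0,0,-1,0,0,0,0.6],[0,0,-1,0,0,0,0.6]]'
python3 - <<'E'
from meas import *
s=bot.observe();print(s['position'],s['qpos'].round(2))
for n in('top','scene'):
    f=grab(n,n+'4.png')
    c,_=sel(f,(24,120,120),(34,255,255),-.01,.03,(.3,.7,-.1,.15));print(n,'cover',c.mean(0),rect(c))
    P=pts(f);m=(P[...,0]>.3)&(P[...,0]<.75)&(P[...,1]>-.42)&(P[...,1]<-.2)&(P[...,2]>.03)&(P[...,2]<.06);q=P[m];print('fixture',rect(q))
    c,_=sel(f,(0,0,120),(180,90,255),.135,.165,(.3,.9,-.25,0))
    for k in(c[:,0]<.507,c[:,0]>.507):print('cell',c[k].mean(0).round(4),rect(c[k]))
E
```

```text
clock: 24.8
position: [0.5166, 0.0381, 0.2314]
tool_rot: [-3.141, -0.0, 1.572]
force: [-0.5, 0.1, 0.2]
grip_width: 0.0515
finger_force: 0.0
[0.51662053 0.03811931 0.23138581] [-0.54  0.41  0.47  1.92 -0.24  0.87  0.05]
top cover [nan nan nan] (array([0., 0.]), array([0., 0.]), 0.0)
fixture (array([ 594.2, -295.7]), array([347.4, 137.5]), 14.2)
cell [ 0.4533 -0.1363  0.1508] (array([ 453.4, -136.8]), array([27.3, 28. ]), 45.6)
cell [ 0.5613 -0.1414  0.1508] (array([ 561.3, -141.5]), array([27.9, 28.9]), 43.3)
scene cover [0.52332618 0.03784734 0.00821131] (array([515.3,  40.7]), array([221.4,  95.6]), 0.2)
fixture (array([ 593.4, -298. ]), array([350. , 138.9]), 15.0)
cell [ 0.4531 -0.1397  0.1495] (array([ 453.1, -139.2]), array([30.4, 29. ]), 51.1)
cell [ 0.5612 -0.1445  0.1498] (array([ 560.8, -144. ]), array([28.7, 32.1]), 49.4)<stdin>:5: RuntimeWarning: Mean of empty slice.
  ret = um.true_divide(
```

View pics/top4.png

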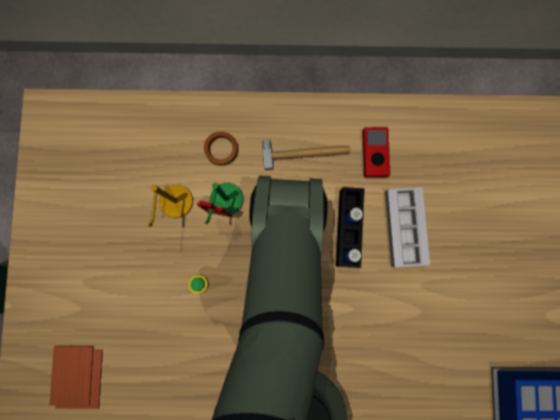

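The fixture is bare at top px (408,228), with four bays in a row. I measure its rectangle.

Run:
```python
from meas import *
for n in('top','scene'):
    f=grab(n);P=pts(f)
    m=((P[...,0]>.38)&(P[...,0]<.69)&(P[...,1]>-.42)&(P[...,1]<-.22)&(P[...,2]>.036)&(P[...,2]<.056)).astype(np.uint8)
    k,l,st,ce=cv2.connectedComponentsWithStats(m);i=1+np.argmax(st[1:,4]);ij=np.argwhere(l==i)
    q=np.array([ray(f,b,a,.045) for a,b in ij]);print(n,rect(q),len(q))
    # bay mouths: holes in the top-face mask
    cs,h=cv2.findContours((l==i).astype(np.uint8),cv2.RETR_CCOMP,cv2.CHAIN_APPROX_NONE)
    for c,hh in zip(cs,h[0]):
        if hh[3]>=0 and len(c)>15: print('hole',rect(np.array([ray(f,*p[0],.045) for p in c])))
c=np.array([.453,-.138]);
```

```text
top (array([ 540.7, -308.2]), array([223.9, 102.3]), 4.0) 1800
hole (array([ 459.9, -313.7]), array([51. , 50.4]), 3.7)
hole (array([ 513.3, -310.8]), array([50.8, 52.1]), 4.7)
hole (array([ 567. , -305.5]), array([50.6, 49.2]), 3.7)
hole (array([ 620.5, -302.4]), array([50.4, 50.4]), 4.0)
scene (array([ 540.9, -312.3]), array([227.4, 101. ]), 4.1) 2850
hole (array([ 621.2, -306.7]), array([47.2, 48.5]), 2.7)
hole (array([ 567.9, -310.5]), array([46.1, 48.4]), 4.0)
hole (array([ 513.8, -314.2]), array([48. , 47.8]), 2.6)
hole (array([ 460.7, -318.2]), array([47.8, 48.3]), 4.3)
```

```bash
python3 -c "
from meas import *
print(to(.453,-.138,.23,90),to(.453,-.138,.13,90))"
```

```text
[-0.8792, -0.3186, 0.0062, -0.0009, 0.0004, 0.0005] [-0.8789, -0.3179, 0.5062, -0.0009, 0.0004, 0.0005]
```

```bash
python3 -m inch '[[-0.1,-0.04,0,0,0,0,0.6],[-0.25,-0.09,0,0,0,0,0.6],[-0.4,-0.15,0,0,0,0,0.6],[-0.55,-0.2,0,0,0,0,0.6],[-0.7,-0.25,0,0,0,0,0.6],[-0.82,-0.3,0,0,0,0,0.6],[-0.879,-0.318,0,0,0,0,0.6],[-0.879,-0.318,0,0,0,0,0.6],[-0.879,-0.318,0.1,0,0,0,0.6],[-0.879,-0.318,0.2,0,0,0,0.6],[-0.879,-0.318,0.3,0,0,0,0.6],[-0.879,-0.318,0.4,0,0,0,0.6],[-0.879,-0.318,0.47,0,0,0,0.6],[-0.879,-0.318,0.506,0,0,0,0.6],[-0.879,-0.318,0.506,0,0,0,0.6],[-0.879,-0.318,0.506,0,0,0,0.6]]' 24; python3 -m inch '[[0,0,0,0,0,0,0.55],[0,0,0,0,0,0,0.5],[0,0,0,0,0,0,0.45],[0,0,0,0,0,0,0.42],[0,0,0,0,0,0,0.39],[0,0,0,0,0,0,0.36],[0,0,0,0,0,0,0.33],[0,0,0,0,0,0,0.3],[0,0,0,0,0,0,0.25],[0,0,0,0,0,0,0.25],[0,0,0,0,0,0,0.25]]' 25
```

```text
clock: 27.0
position: [0.4538, -0.1379, 0.1312]
tool_rot: [3.141, 0.0, 1.572]
force: [-0.3, -0.1, 0.1]
grip_width: 0.0516
finger_force: 0.0
clock: 28.38
position: [0.4532, -0.1379, 0.1307]
tool_rot: [-3.141, -0.0, 1.571]
force: [-3.0, 0.2, 5.7]
grip_width: 0.0313
finger_force: 24.4
```

```bash
python3 -m inch '[[0,0,-0.02,0,0,0,0.25],[0,0,-0.05,0,0,0,0.25],[0,0,-0.09,0,0,0,0.25],[0,0,-0.14,0,0,0,0.25],[0,0,-0.19,0,0,0,0.25],[0,0,-0.24,0,0,0,0.25],[0,0,-0.29,0,0,0,0.25],[0,0,-0.34,0,0,0,0.25],[0,0,-0.4,0,0,0,0.25],[0,0,-0.45,0,0,0,0.25],[0,0,-0.48,0,0,0,0.25],[0,0,-0.5,0,0,0,0.25],[0,0,-0.5,0,0,0,0.25]]'; python3 -c "
from meas import *
print(to(.460,-.316,.23,90))"
```

```text
clock: 30.0
position: [0.4535, -0.1379, 0.2308]
tool_rot: [3.141, -0.0, 1.572]
force: [0.1, 0.3, -2.6]
grip_width: 0.0315
finger_force: 25.2
[-0.8908, 0.0317, 0.0039, 0.0001, -0.0, 0.0006]
```

```bash
python3 -m inch '[[-0.04,0.003,0,0,0,0,0.25],[-0.1,0.006,0,0,0,0,0.25],[-0.18,0.01,0,0,0,0,0.25],[-0.27,0.015,0,0,0,0,0.25],[-0.36,0.02,0,0,0,0,0.25],[-0.45,0.025,0,0,0,0,0.25],[-0.54,0.03,0,0,0,0,0.25],[-0.63,0.031,0,0,0,0,0.25],[-0.72,0.031,0,0,0,0,0.25],[-0.8,0.031,0,0,0,0,0.25],[-0.86,0.031,0,0,0,0,0.25],[-0.89,0.031,0,0,0,0,0.25],[-0.89,0.031,0,0,0,0,0.25],[-0.89,0.031,0,0,0,0,0.25]]'
python3 - <<'E'
from meas import *
f=grab('scene','s5.png');print(bot.observe()['position'])
P,_=sel(f,(100,100,30),(130,255,255),.1,.24,(.35,.6,-.4,-.25))
for a in np.arange(.1,.22,.03):
    p=P[(P[:,2]>a)&(P[:,2]<a+.03)];print(a.round(2),len(p),p.mean(0).round(4) if len(p) else '')
b=cv2.imread('pics/s5.png')[150:390,60:300];cv2.imwrite('pics/s5.png',cv2.resize(b,(560,560),interpolation=cv2.INTER_CUBIC))
print(to(.460,-.316,.13,90))
E
```

```text
clock: 31.75
position: [0.46, -0.3153, 0.2307]
tool_rot: [-3.142, -0.0, 1.572]
force: [-0.3, -0.6, -3.5]
grip_width: 0.0313
finger_force: 25.2
[ 0.46001023 -0.31529206  0.23072125]
0.1 43 [ 0.4731 -0.3185  0.1219]
0.13 93 [ 0.4734 -0.318   0.1454]
0.16 98 [ 0.4734 -0.3187  0.1754]
0.19 47 [ 0.4733 -0.3227  0.1999]
[-0.0037, -0.0001, 0.5036, 0.0, -0.0002, 0.001]
```

View pics/s5.png

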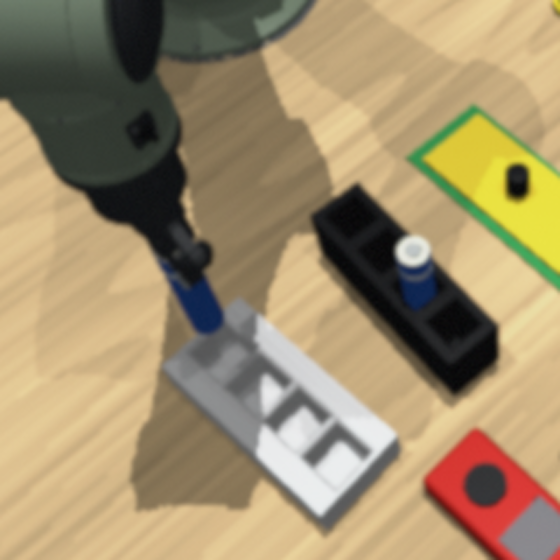

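The cell hangs vertical over the near bay (crop (205,320)), so I lower it slowly.

```bash
python3 -m inch '[[0,-0.0,0.04,0,0,0,0.25],[0,0,0.09,0,0,0,0.25],[0,0,0.14,0,0,0,0.25],[0,0,0.19,0,0,0,0.25],[0,0,0.23,0,0,0,0.25],[0,0,0.26,0,0,0,0.25],[0,0,0.29,0,0,0,0.25],[0,0,0.32,0,0,0,0.25],[0,0,0.35,0,0,0,0.25],[0,0,0.38,0,0,0,0.25],[0,0,0.41,0,0,0,0.25],[0,0,0.44,0,0,0,0.25],[0,0,0.46,0,0,0,0.25],[0,0,0.48,0,0,0,0.25],[0,0,0.495,0,0,0,0.25],[0,0,0.505,0,0,0,0.25],[0,0,0.51,0,0,0,0.25],[0,0,0.515,0,0,0,0.25],[0,0,0.515,0,0,0,0.25]]'; python3 -m inch '[[0,0,0.002,0,0,0,0.25],[0,0,0.004,0,0,0,0.25],[0,0,0.006,0,0,0,0.25],[0,0,0.006,0,0,0,0.25]]'
```

```text
clock: 34.17
position: [0.4598, -0.3159, 0.1277]
tool_rot: [-3.142, 0.0, 1.572]
force: [0.1, -0.1, -2.8]
grip_width: 0.0311
finger_force: 25.2
clock: 34.67
position: [0.4598, -0.3159, 0.1265]
tool_rot: [-3.142, 0.0, 1.572]
force: [-0.0, -0.9, -3.6]
grip_width: 0.0313
finger_force: 25.2
```

```bash
python3 -m inch '[[0,0,0.002,0,0,0,0.25],[0,0,0.004,0,0,0,0.25],[0,0,0.005,0,0,0,0.25],[0,0,0.005,0,0,0,0.25]]'
```

```text
clock: 35.17
position: [0.4599, -0.316, 0.1257]
tool_rot: [3.141, 0.0, 1.572]
force: [-2.1, 0.3, 5.9]
grip_width: 0.0319
finger_force: 25.9
```

```bash
python3 -m inch '[[0,0,0,0,0,0,0.38],[0,0,0,0,0,0,0.4],[0,0,0,0,0,0,0.45],[0,0,0,0,0,0,0.5],[0,0,0,0,0,0,0.6],[0,0,0,0,0,0,0.6],[0,0,0,0,0,0,0.6],[0,0,-0.06,0,0,0,0.6],[0,0,-0.15,0,0,0,0.6],[0,0,-0.25,0,0,0,0.6],[0,0,-0.4,0,0,0,0.6],[0,0,-0.5,0,0,0,0.6],[0,0,-0.52,0,0,0,0.6],[0,0,-0.52,0,0,0,0.6]]'
python3 - <<'E'
from meas import *
f=grab('scene');c,_=sel(f,(0,0,120),(180,90,255),.12,.18,(.4,.5,-.4,-.25));print(c.mean(0),rect(c),np.median(c[:,2]))
print(to(.561,-.143,.23,90))
E
```

```text
clock: 36.92
position: [0.4599, -0.3157, 0.2298]
tool_rot: [3.141, 0.0, 1.572]
force: [-0.2, 0.8, 0.2]
grip_width: 0.0513
finger_force: 0.0
[ 0.46009659 -0.31997763  0.1450478 ] (array([ 461.1, -317.4]), array([28.2, 23.7]), 55.9) 0.1451584598026998
[0.8628, 0.5074, -0.0036, -0.0002, -0.0002, 0.0006]
```

Cell 1 is in, with its top at 0.145. Now the second cell.

```bash
python3 -m inch '[[0.1,0.06,0,0,0,0,0.6],[0.25,0.15,0,0,0,0,0.6],[0.4,0.24,0,0,0,0,0.6],[0.55,0.32,0,0,0,0,0.6],[0.7,0.41,0,0,0,0,0.6],[0.82,0.48,0,0,0,0,0.6],[0.863,0.507,0,0,0,0,0.6],[0.863,0.507,0,0,0,0,0.6],[0.863,0.507,0.1,0,0,0,0.6],[0.863,0.507,0.2,0,0,0,0.6],[0.863,0.507,0.3,0,0,0,0.6],[0.863,0.507,0.4,0,0,0,0.6],[0.863,0.507,0.47,0,0,0,0.6],[0.863,0.507,0.495,0,0,0,0.6],[0.863,0.507,0.495,0,0,0,0.6],[0.863,0.507,0.495,0,0,0,0.6]]' 24; python3 -m inch '[[0,0,0,0,0,0,0.55],[0,0,0,0,0,0,0.5],[0,0,0,0,0,0,0.45],[0,0,0,0,0,0,0.42],[0,0,0,0,0,0,0.39],[0,0,0,0,0,0,0.36],[0,0,0,0,0,0,0.33],[0,0,0,0,0,0,0.3],[0,0,0,0,0,0,0.25],[0,0,0,0,0,0,0.25],[0,0,0,0,0,0,0.25]]' 25;  python3 -m inch '[[0,0,-0.02,0,0,0,0.25],[0,0,-0.05,0,0,0,0.25],[0,0,-0.09,0,0,0,0.25],[0,0,-0.14,0,0,0,0.25],[0,0,-0.19,0,0,0,0.25],[0,0,-0.24,0,0,0,0.25],[0,0,-0.29,0,0,0,0.25],[0,0,-0.34,0,0,0,0.25],[0,0,-0.4,0,0,0,0.25],[0,0,-0.45,0,0,0,0.25],[0,0,-0.48,0,0,0,0.25],[0,0,-0.5,0,0,0,0.25],[0,0,-0.5,0,0,0,0.25]]'; python3 -c "
from meas import *
print(to(.5675,-.308,.23,90))"
```

```text
clock: 38.98
position: [0.5613, -0.1433, 0.1311]
tool_rot: [3.141, 0.0, 1.572]
force: [-0.1, -0.2, 0.6]
grip_width: 0.0513
finger_force: 0.0
clock: 40.35
position: [0.5609, -0.1432, 0.1305]
tool_rot: [-3.141, -0.0, 1.572]
force: [-4.1, 0.2, 5.1]
grip_width: 0.0319
finger_force: 24.8
clock: 41.98
position: [0.5611, -0.1432, 0.2306]
tool_rot: [3.141, 0.0, 1.572]
force: [-0.2, 0.1, -4.7]
grip_width: 0.0317
finger_force: 25.2
[-0.8242, 0.0312, 0.003, 0.0001, 0.0, 0.0005]
```

```bash
python3 -m inch '[[-0.04,0.003,0,0,0,0,0.25],[-0.1,0.006,0,0,0,0,0.25],[-0.18,0.01,0,0,0,0,0.25],[-0.27,0.015,0,0,0,0,0.25],[-0.36,0.02,0,0,0,0,0.25],[-0.45,0.025,0,0,0,0,0.25],[-0.54,0.03,0,0,0,0,0.25],[-0.63,0.031,0,0,0,0,0.25],[-0.71,0.031,0,0,0,0,0.25],[-0.77,0.031,0,0,0,0,0.25],[-0.81,0.031,0,0,0,0,0.25],[-0.824,0.031,0,0,0,0,0.25],[-0.824,0.031,0,0,0,0,0.25],[-0.824,0.031,0,0,0,0,0.25]]'
python3 - <<'E'
from meas import *
f=grab('scene');print(bot.observe()['position'])
P,_=sel(f,(100,100,30),(130,255,255),.1,.24,(.5,.65,-.4,-.25))
for a in np.arange(.1,.22,.03):
    p=P[(P[:,2]>a)&(P[:,2]<a+.03)];print(a.round(2),len(p),p.mean(0).round(4) if len(p) else '')
print(to(.5675,-.308,.1277,90))
E
```

```text
clock: 43.72
position: [0.5676, -0.3074, 0.2305]
tool_rot: [3.142, -0.0, 1.572]
force: [0.3, 0.2, -2.8]
grip_width: 0.0315
finger_force: 25.2
[ 0.56758213 -0.30746431  0.23052598]
0.1 34 [ 0.5811 -0.3114  0.1223]
0.13 89 [ 0.5808 -0.3113  0.145 ]
0.16 93 [ 0.5807 -0.312   0.1762]
0.19 40 [ 0.5786 -0.3181  0.2013]
[-0.0028, -0.0004, 0.5141, 0.0, -0.0001, 0.0009]
```

```bash
python3 -m inch '[[0,0,0.04,0,0,0,0.25],[0,0,0.09,0,0,0,0.25],[0,0,0.14,0,0,0,0.25],[0,0,0.19,0,0,0,0.25],[0,0,0.23,0,0,0,0.25],[0,0,0.26,0,0,0,0.25],[0,0,0.29,0,0,0,0.25],[0,0,0.32,0,0,0,0.25],[0,0,0.35,0,0,0,0.25],[0,0,0.38,0,0,0,0.25],[0,0,0.41,0,0,0,0.25],[0,0,0.44,0,0,0,0.25],[0,0,0.46,0,0,0,0.25],[0,0,0.48,0,0,0,0.25],[0,0,0.495,0,0,0,0.25],[0,0,0.505,0,0,0,0.25],[0,0,0.51,0,0,0,0.25],[0,0,0.515,0,0,0,0.25],[0,0,0.515,0,0,0,0.25]]'; python3 -m inch '[[0,0,0.002,0,0,0,0.25],[0,0,0.004,0,0,0,0.25],[0,0,0.006,0,0,0,0.25],[0,0,0.006,0,0,0,0.25]]';python3 -m inch '[[0,0,0.002,0,0,0,0.25],[0,0,0.004,0,0,0,0.25],[0,0,0.004,0,0,0,0.25]]'
```

```text
clock: 46.15
position: [0.5674, -0.308, 0.1275]
tool_rot: [3.142, 0.0, 1.572]
force: [0.2, -0.3, -3.1]
grip_width: 0.0314
finger_force: 25.3
clock: 46.65
position: [0.5674, -0.308, 0.1263]
tool_rot: [-3.142, 0.0, 1.572]
force: [0.1, -0.0, -3.6]
grip_width: 0.0313
finger_force: 25.3
clock: 47.02
position: [0.5674, -0.308, 0.1256]
tool_rot: [3.142, 0.0, 1.572]
force: [-0.5, -0.1, -1.4]
grip_width: 0.0315
finger_force: 25.5
```

```bash
python3 -m inch '[[0,0,0.001,0,0,0,0.25],[0,0,0.002,0,0,0,0.25],[0,0,0.002,0,0,0,0.25]]'; python3 -m inch '[[0,0,0,0,0,0,0.38],[0,0,0,0,0,0,0.4],[0,0,0,0,0,0,0.45],[0,0,0,0,0,0,0.5],[0,0,0,0,0,0,0.6],[0,0,0,0,0,0,0.6],[0,0,0,0,0,0,0.6],[0,0,-0.06,0,0,0,0.6],[0,0,-0.15,0,0,0,0.6],[0,0,-0.25,0,0,0,0.6],[0,0,-0.4,0,0,0,0.6],[0,0,-0.5,0,0,0,0.6],[0,0,-0.52,0,0,0,0.6],[0,0,-0.52,0,0,0,0.6]]'
python3 - <<'E'
from meas import *
f=grab('scene','s6.png')
for a,b in((.4,.5),(.52,.62)):
    c,_=sel(f,(0,0,120),(180,90,255),.12,.18,(a,b,-.4,-.25));print(c.mean(0),rect(c),np.median(c[:,2]))
c,_=sel(f,(24,120,120),(34,255,255),-.01,.03,(.3,.7,-.15,.2));print('cover',rect(c),np.median(c[:,2]))
print(to(.3695,.2915,.15,90))
E
```

```text
clock: 47.4
position: [0.5675, -0.3082, 0.1255]
tool_rot: [3.141, 0.0, 1.572]
force: [-2.2, 0.8, 6.9]
grip_width: 0.0316
finger_force: 26.2
clock: 49.15
position: [0.5675, -0.3079, 0.2294]
tool_rot: [3.141, 0.0, 1.572]
force: [-0.1, -0.2, -1.0]
grip_width: 0.0513
finger_force: 0.0
[ 0.459213   -0.32534052  0.14373269] (array([ 458.7, -325.8]), array([26.9, 14.2]), 3.6) 0.14465932748617236
[ 0.56766153 -0.3147683   0.14406975] (array([ 568.7, -313.6]), array([28.2, 19.3]), 25.5) 0.14475085588534492
cover (array([514.7,  39.2]), array([222.2,  97.4]), 0.5) 0.008237153957487005
[2.9971, -0.9859, 0.3952, -0.0003, -0.0002, 0.0006]
```

View pics/s6.png

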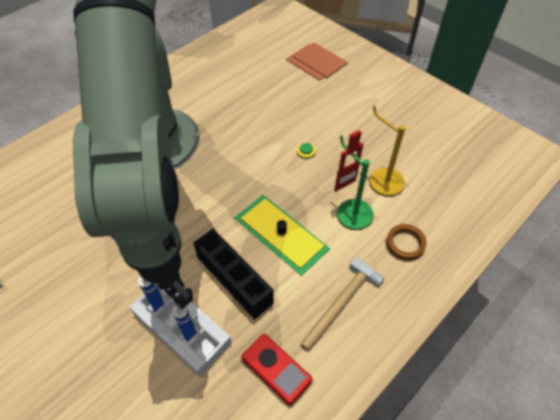

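Both cells stand in the fixture (153,295) and (187,322), the cover is on the mat, and the board is on the green hook. Now the button.

```bash
python3 -m inch '[[0.1,-0.03,0,0,0,0,0.5],[0.3,-0.1,0,0,0,0,0.3],[0.5,-0.17,0,0,0,0,0.1],[0.7,-0.23,0,0,0,0,0],[0.9,-0.3,0,0,0,0,0],[1,-0.33,0,0,0,0,0],[1,-0.33,0,0,0,0,0]]'; python3 -m inch '[[0.15,-0.05,0,0,0,0,0],[0.35,-0.12,0,0,0,0,0],[0.55,-0.18,0,0,0,0,0],[0.75,-0.25,0,0,0,0,0],[0.95,-0.32,0,0,0,0,0],[1,-0.33,0,0,0,0,0],[1,-0.33,0,0,0,0,0]]'; python3 -c "
from meas import *
print(to(.3695,.2915,.10,90))
f=grab('scene');P,_=sel(f,(45,100,50),(85,255,255),.01,.04,(.3,.55,.2,.4));print(rect(P))"
```

```text
clock: 50.08
position: [0.5009, -0.1065, 0.2287]
tool_rot: [-3.141, -0.001, 1.574]
force: [-0.1, -0.9, -0.7]
grip_width: 0.0002
finger_force: 0.0
clock: 50.95
position: [0.4354, 0.0916, 0.229]
tool_rot: [3.142, 0.0, 1.572]
force: [0.7, -0.1, -0.3]
grip_width: -0.0001
finger_force: 0.0
[1.0004, -0.3286, 0.6445, 0.0, 0.0003, 0.0007]
(array([369.7, 290. ]), array([32.6, 38.3]), 31.8)
```

```bash
python3 -m inch '[[0.15,-0.05,0,0,0,0,0],[0.35,-0.12,0,0,0,0,0],[0.55,-0.18,0.1,0,0,0,0],[0.75,-0.25,0.2,0,0,0,0],[0.95,-0.32,0.3,0,0,0,0],[1,-0.33,0.45,0,0,0,0],[1,-0.33,0.6,0,0,0,0],[1,-0.33,0.645,0,0,0,0],[1,-0.33,0.645,0,0,0,0]]'; python3 -c "
from meas import *
print(to(.3695,.2915,.042,90))"
```

```text
clock: 52.12
position: [0.3697, 0.2909, 0.1002]
tool_rot: [-3.141, 0.001, 1.57]
force: [0.1, 0.5, 0.0]
grip_width: -0.0001
finger_force: 0.0
[0.0031, -0.0008, 0.2908, -0.0001, 0.0005, -0.0006]
```

```bash
python3 -m inch '[[0,0,0.1,0,0,0,0],[0,0,0.2,0,0,0,0],[0,0,0.27,0,0,0,0],[0,0,0.29,0,0,0,0],[0,0,0.305,0,0,0,0],[0,0,0.315,0,0,0,0],[0,0,0.325,0,0,0,0],[0,0,0.325,0,0,0,0]]'
```

```text
clock: 53.12
position: [0.3692, 0.292, 0.0352]
tool_rot: [3.141, -0.0, 1.572]
force: [1.7, -1.0, 3.2]
grip_width: -0.0001
finger_force: 1.8
```

```bash
python3 -m inch '[[0,0,0.005,0,0,0,0],[0,0,0.01,0,0,0,0],[0,0,0.01,0,0,0,0]]'
```

```text
clock: 53.5
position: [0.3692, 0.292, 0.0331]
tool_rot: [3.141, -0.0, 1.572]
force: [3.0, -0.6, 4.0]
grip_width: 0.0003
finger_force: 2.4
```

```bash
python3 -m inch '[[0,0,0.003,0,0,0,0],[0,0,0.006,0,0,0,0],[0,0,0.009,0,0,0,0],[0,0,0.009,0,0,0,0]]'
```

```text
clock: 54.0
position: [0.3693, 0.292, 0.0324]
tool_rot: [3.141, -0.001, 1.571]
force: [-2.7, -4.6, 40.7]
grip_width: 0.0002
finger_force: 20.2
```

The force jump shows the button bottomed out, so I release it.

```bash
python3 -m inch '[[0,0,-0.02,0,0,0,0],[0,0,-0.06,0,0,0,0],[0,0,-0.2,0,0,0,0],[0,0,-0.4,0,0,0,0],[0,0,-0.6,0,0,0,0],[0,0,-0.7,0,0,0,0],[0,0,-0.7,0,0,0,0],[0,0,-0.7,0,0,0,0],[0,0,-0.7,0,0,0,0]]'
python3 - <<'E'
from meas import *
f=grab('top','t7.png');g=grab('scene','s7.png')
c,_=sel(f,(24,120,120),(34,255,255),-.01,.03,(.3,.7,-.15,.2));print('cover',rect(c))
c,_=sel(g,(24,120,120),(34,255,255),-.01,.03,(.3,.7,-.15,.2));print('cover',rect(c))
for q in(f,g):
  for a,b in((.4,.5),(.52,.62)):
    c,_=sel(q,(0,0,120),(180,90,255),.12,.18,(a,b,-.4,-.25));print(rect(c),np.median(c[:,2]))
E
```

```text
clock: 55.12
position: [0.3685, 0.2915, 0.1705]
tool_rot: [-3.14, 0.001, 1.572]
force: [-0.6, -1.0, 0.0]
grip_width: 0.0
finger_force: 0.0
cover (array([520.3,  40.4]), array([212.8,  87.9]), 0.4)
cover (array([517.1,  39.2]), array([ 98.3, 218.7]), 89.8)
(array([ 460.9, -314.8]), array([29.4, 29.1]), 44.3) 0.14522125323052537
(array([ 569.1, -306.3]), array([30. , 29.4]), 59.3) 0.1458421991140761
(array([ 460.5, -316.5]), array([30.8, 30.8]), 48.2) 0.1450329453448194
(array([ 567.9, -308.1]), array([30.8, 30.4]), 52.5) 0.14486942272349787
```

View pics/s7.png

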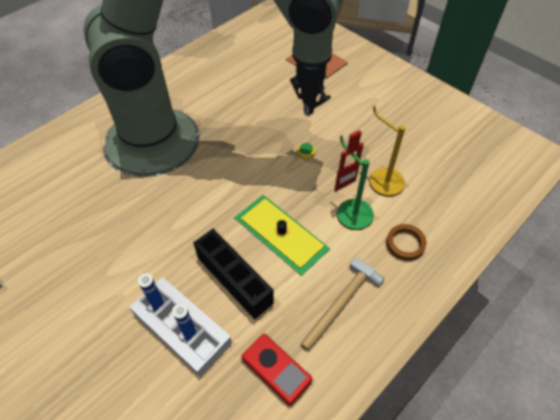

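The final picture shows both cells upright in bays (150,290) and (183,322), the cover on the mat (282,232), the board on the green hook (350,160), the button released (306,149) and the bystanders untouched.

```bash
python3 -c "
from workcell import bot
print(bot.job_done())"
```

```text
the job is handed in; nothing more can be done
None
```

I handed the job in at about 55 s: the board hangs on the green hook, the cover lies on the mat, both cells (only two were present) stand fully down in the fixture, and the button was pressed home (wrist force peaked near 41 N as it bottomed) and released; no verdict came back.

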